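# Load the aperture disc into the spectrometer's sample stage

## Task

Push the steel aperture disc along the loading ledge of the white and blue sample stage and over the yellow lip, so that it drops into the pocket beyond; slide it, do not pick it up. Then press down on the middle of the disc, sinking the stiff plunger under it, until the disc bottoms out flat on its seat: the seat's depth differs from stage to stage, so go by feel, hold about 10 N there for a moment and never load the disc or the stage with more than 20 N. Let go, and leave the things around it where they are.

Things in the scene. Friction and masses are not known exactly. Their poses are not given: they have to be found in the camera images.
- stage: Sample stage fixed to the table: white block 180 mm long (x), 74 mm wide (y), blue walls. Origin: centre of its underside; x points in the push direction, z up. Heights are above the underside. Flat loading ledge, 40 mm high, from x = -90 (open rear end) to 6 mm. Side walls (|y| = 27 to 37 mm, full length) are 48 mm high; the channel between them is 54 mm wide.
- lip (a point): Middle of the yellow lip's flat crest, 43 mm above the stage's underside, at stage x = 20 mm; axes as the stage's. The crest runs from stage x = 18 to 22 mm; its yellow ramp rises from the ledge (x = 6 mm) to it. Beyond the crest the wall drops straight into the pocket.
- pocket (a point): Centre of the pocket (stage x = 49 mm) at ledge level, 40 mm above the stage's underside; axes as the stage's. The pocket is 54 x 54 mm (stage x = 22 to 76 mm), with 48 mm high side and end walls. The end wall is 14 mm thick.
- plunger_top (a point): Middle of the flat top of the brass plunger, 30 mm across, in the pocket's middle; starts 34 mm above the stage's underside. Held by friction only: sinks under about 3.5 N (more if fast), stays where left. Around it lies the dark rigid seat, its top 16 to 30 mm above the underside, set differently each time and not reported.
- disc: Steel aperture disc, 50 mm across, 8 mm thick, about 0.12 kg, with a small black dot (a filled aperture) in its middle. Origin: centre of its underside. It starts lying flat on the ledge, between the side walls, its middle 23 to 57 mm behind the stage's origin.
- spare_disc: Bystander: brass disc 50 mm across, 8 mm thick, lying on the table beside the stage; origin at the centre of its underside.
- jar: Bystander: small jar 40 mm across, 45 mm high, beside the stage; origin at the centre of its underside.
- screwdriver: Bystander: screwdriver lying along its x axis on the table to the robot's right.
- bottle: Bystander: amber bottle 60 mm across, 130 mm high; origin at the centre of its underside.
- beaker: Bystander: glass beaker 66 mm across, 80 mm high; origin at the centre of its underside.
- tray: Bystander: blue tray 160 x 120 x 30 mm; origin at the centre of its underside.
Mind the look-alikes: they are no part of the job. What is shaped like the disc but pink is not meant.

How it is judged (in metres and radians):
On the way, in this order (a step that is already met when the one before it is completed fails the run):
1. the disc has dropped over the lip into the pocket (x of disc in the frame of stage between 0.044 and 0.054 m and y of disc in the frame of stage between -0.005 and 0.005 m and z of disc in the frame of stage between 0.014 and 0.0365 m and angle between disc's own z axis and vertical below 0.12 rad), for 0.1 s.
2. the disc is pressed down on its seat with more than 7 N (x of disc in the frame of stage between 0.044 and 0.054 m and y of disc in the frame of stage between -0.005 and 0.005 m and z of disc in the frame of stage between 0.014 and 0.0315 m and contact force between the fingers and disc above 7 N and angle between disc's own z axis and vertical below 0.06 rad), for 0.2 s.
At the end, for the whole second after the job is handed in: The disc lies in the pocket (its middle within 5 mm of the pocket's middle along and across), on its seat (underside at most 31.5 mm above the stage's underside), flat within 0.05 rad, at rest and let go (x of disc in the frame of stage between 0.044 and 0.054 m and y of disc in the frame of stage between -0.005 and 0.005 m and z of disc in the frame of stage between 0.014 and 0.0315 m and angle between disc's own z axis and vertical below 0.05 rad and linear speed of disc below 0.01 m/s and contact force between each of the arm, the fingers and disc below 0.1 N); the robot touches nothing.
It fails at once if the fingers load the disc with more than 20 N (contact force between the fingers and disc above 20 N).
It fails at once if the fingers load the stage with more than 20 N (contact force between the fingers and stage above 20 N).
It fails at once if the disc is picked up (underside more than 15 mm above the ledge) (z of disc in the frame of stage above 0.055 m).
It fails at once if a bystander is moved more than 20 mm (distance of any of spare_disc, jar, screwdriver, bottle, beaker, tray from where it was at the start of the episode above 0.02 m).
It also fails if it takes over 61 s, if anything falls off the work surface, if the arm or the gripper's body presses on something with over 40 N, if the wrist force passes 120 N, or if a joint passes its speed limit or range.

## Robot

A 6-joint arm with a two-finger parallel gripper is mounted at the origin on the work surface. World frame = base frame: x ahead of the robot, y to its left, z up, the work surface at z = 0. Lengths are in m, angles in degrees, forces in N, time in s.
With the tool pointing down it reaches from about 0.4 to 0.825 m from the base axis. Payload 7 kg.
Tool frame: the origin (TCP) lies between the finger pads; the fingertips stand 22 mm ahead of it and the grasp point (between the pads) lies 3 mm ahead of it; z points along the fingers, y is the direction in which the jaws open and shut (so a half turn about z gives the same grasp; the last joint's range is limited). The gripper opens to 88 mm and grips with 3 to 60 N. Pads are 19 mm wide; open, the fingers measure 130 mm over their backs; the gripper's body (78 mm by 193 mm) begins 47 mm behind the grasp point.
Start: joints at [-52.076, 20.546, 0.682, 0, -70.136, -16.507], TCP at [0.246, -0.628, 0.249] pointing down, gripper open.
Joint ranges: [-176.03, 176.03], [-82.01, 121.73], [-58.28, 71.71], [-173.87, 95.51], [-174.79, -0.11], [-173.66, 173.66]. Speed limits (degrees/s): [136.94, 136.94, 172.46, 180, 180, 180].

## Interface

Orientations are given as [roll, pitch, yaw] about the fixed x, y, z axes, in that order (R = Rz(yaw) Ry(pitch) Rx(roll)).
In Python, from plant import telemetry, cams, r gives the robot as it stands.
- The arm moves only by the tool carry_out, never from a script. Its argument "commands" is one flat list of numbers, 5 for each row, row after row: the shift along the world's x, y, z as a fraction of full scale, then the turn about the world's z as a fraction of full scale, then the gripper's target within -1 to 1 (shut at 1, half-way at 0, fully open at -1). In form: [x, y, z, turn, claw, x, y, z, turn, claw, ...]. A call has 1 to 8 rows; each row shifts and turns the commanded pose from where the row before left it; what a row does not reach is not made up. Full scale, the value 1, is 0.04 m for a shift and 4 degrees for a turn. A row lasts 1/10 s, in which the tool goes at most 50 mm and 8.59 degrees, less where a joint would pass 70% of its speed; a pose out of reach is approached as far as the arm can. A call with a number of a shift or a turn outside -1 to 1 is refused whole. A call with a gripper value outside its range is refused whole. The fingers move at their own pace and stop on an object; "grip_force" is the grip in N (left out, the last holds). Time passes only in rows, so rows that do not move let the fingers close. It gives the time, the measured TCP pose, the force and the opening at its end, in the units of the state.
- telemetry.get_state(): the state, without advancing time (a new reading comes with each control period).
- cams.capture(name): name is "scene" or "top" or "wrist"; returns a dict with "frame" (400x640x3 uint8, red, green, blue), "camera_matrix" (3x3 intrinsics, pixels), "k1" (the pictures are not rectified: a ray, as slopes to the right and down, at radius r is drawn at 1 + k1 r^2 times it, then the intrinsics apply), "camera_from_world" (4x4, takes a point from world to camera coordinates); the wrist camera has in their place "mount" (4x4, takes a point from camera to tool coordinates, whose origin is the TCP and whose axes are the flange's). Camera axes: x right, y down, z forward; pixel columns grow to the right and rows downward; lengths in m; the calibration is good to about 2 mm. A picture is of the moment at which its call begins: read the wrist's pose just before it. There is no depth.
- r.close_job(): hands the job in, once; it reports no verdict.
The state is a dict: "time_s": time; "joints": joint angles; "qd": joint speeds; "joint_torque": joint torques, N m; "tcp_pos": TCP position; "eef_rot": TCP orientation; "contact_force": force on the tool from outside, world axes, zero at the start; "moment": the same for the moment, N m; "gripper_width": finger opening in m.
Only numpy, scipy, OpenCV 4.12 (cv2) and the standard library are available. Lean on these libraries where they do the work, as an engineer would, in place of code of your own. Each camera call takes 0.05 s, during which the arm holds its last target. There are 200 camera calls.

## Working session

There is one attempt and no reset: what is moved stays moved. The work goes in short steps, Python scripts to look and compute and a tool call to move; the robot and the scene stay as the last step left them, time stands still between calls to the robot, and variables do not carry over. Pictures are saved under pics/ and viewed, about 8 in all and at most 12, crops included, and the job is handed in when it is done.

Besides the shell and the picture viewer there is one more tool, called after ">>>" as name(argument=value, ...) on one line, values as JSON. carry_out: Moves the arm, as the interface text tells. Shift numbers are shares of 0.04 m and turn numbers shares of 4 degrees, none past 1 either way. Its arguments: {"type":"object","properties":{"commands":{"type":"array"},"grip_force":{"type":"number"}},"required":["commands"]}

```bash
mkdir -p pics; ls; cat > h.py <<'E'
import numpy as np, cv2
from plant import telemetry, cams, r
def ray(c,u,v):
    K=np.array(c["camera_matrix"]);d=np.array([(u-K[0,2])/K[0,0],(v-K[1,2])/K[1,1]])
    p=cv2.undistortPoints(np.array([[[u,v]]],float),K,np.array([c["k1"],0,0,0.]))[0,0]
    T=np.array(c["camera_from_world"]);R=T[:3,:3];t=T[:3,3]
    return -R.T@t, R.T@np.array([p[0],p[1],1.])
def onz(c,u,v,z):
    o,d=ray(c,u,v);return o+d*(z-o[2])/d[2]
E
python3 - <<'E'
from h import *
for n in("top","scene"):
    c=cams.capture(n);cv2.imwrite(f"pics/{n}0.png",c["frame"][:,:,::-1]);np.save(f"pics/{n}0.npy",c,allow_pickle=True)
    print(n,c["k1"],np.round(c["camera_matrix"],1).tolist(),np.round(c["camera_from_world"],3).tolist())
print(telemetry.get_state())
E
```

```text
pics
top -0.07840273604784324 [[428.8, 0.0, 317.3], [0.0, 428.8, 199.2], [0.0, 0.0, 1.0]] [[-0.016, -1.0, 0.003, 0.017], [-0.989, 0.016, -0.148, 0.57], [0.148, -0.006, -0.989, 1.062], [0.0, 0.0, 0.0, 1.0]]
scene -0.038861825113182334 [[467.3, 0.0, 322.3], [0.0, 467.3, 194.2], [0.0, 0.0, 1.0]] [[0.331, 0.944, -0.017, -0.215], [0.73, -0.267, -0.63, -0.378], [-0.599, 0.196, -0.777, 1.509], [0.0, 0.0, 0.0, 1.0]]
{'time_s': 0.1, 'joints': array([-5.20760251e+01,  2.05863950e+01,  6.39122943e-01, -1.62217633e-02,
       -7.01355516e+01, -1.65064125e+01]), 'qd': array([-0.02994358, -0.08956884,  0.19089729, -0.13991563,  0.06114557,
       -0.02313945]), 'joint_torque': array([ 3.48651702e-04, -5.84162843e+01,  2.93752706e+01,  7.01545045e+00,
        1.01451343e-02, -4.51615892e-05]), 'tcp_pos': array([ 0.24630375, -0.62802897,  0.24773244]), 'eef_rot': array([ 1.79916257e+02, -8.91213258e-03, -1.58587954e+02]), 'contact_force': array([-0.77276454, -0.42995004,  1.26750392]), 'moment': array([-0.04324948, -0.00212566,  0.01463227]), 'gripper_width': 0.08726454165100667}
```

View pics/top0.png

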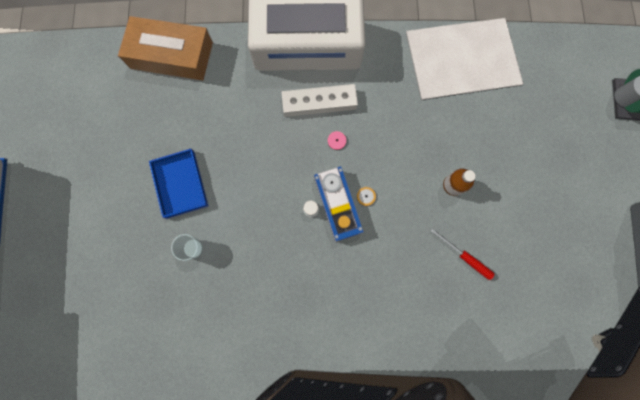

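View pics/scene0.png

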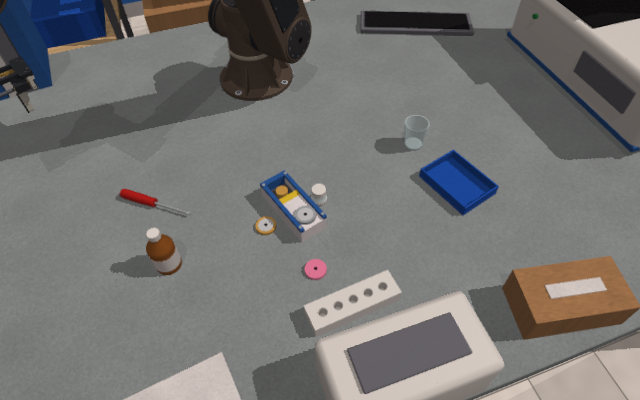

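The top view shows the stage around (338,204) with the steel disc at (332,182), the yellow lip at (340,210) and the brass plunger at (344,222). The push runs toward the robot. Three things are shaped like the disc: steel at (332,182), brass spare at (367,197) and pink at (337,140). The steel one lies on the ledge, so it's the one meant. I'll check it in an enlarged crop.

```bash
python3 - <<'E'
from h import *
C={n:np.load(f"pics/{n}0.npy",allow_pickle=True).item() for n in("top","scene")}
out=[]
for n,(x0,x1,y0,y1) in {"top":(295,395,155,250),"scene":(235,335,160,255)}.items():
    c=C[n];f=c["frame"];hsv=cv2.cvtColor(f,cv2.COLOR_RGB2HSV)
    m=np.zeros(f.shape[:2],np.uint8);m[y0:y1,x0:x1]=1
    for nm,lo,hi,z in(("yellow",(22,150,120),(32,255,255),.0415),("brass",(10,80,80),(21,255,255),.034),("blue",(100,120,60),(125,255,255),.048)):
        k=cv2.inRange(hsv,lo,hi)*m
        N,l,s,ce=cv2.connectedComponentsWithStats(k)
        for i in range(1,N):
            if s[i,4]>15: print(n,nm,s[i].tolist(),ce[i].round(1),onz(c,*ce[i],z).round(4))
    out.append(cv2.resize(f[y0:y1,x0:x1,::-1],None,fx=4,fy=4,interpolation=cv2.INTER_CUBIC))
cv2.imwrite("pics/crop.png",np.hstack(out))
E
```

```text
top yellow [331, 204, 19, 11, 117] [340.1 208.7] [ 0.5449 -0.0501  0.0415]
top brass [357, 187, 19, 19, 137] [366.  196.2] [ 0.5776 -0.1187  0.034 ]
top brass [337, 215, 14, 14, 150] [343.5 221.4] [ 0.5129 -0.0586  0.034 ]
top blue [316, 172, 47, 69, 545] [341.1 211.9] [ 0.536 -0.052  0.048]
scene yellow [280, 190, 19, 13, 110] [288.9 196.2] [ 0.5432 -0.048   0.0415]
scene brass [275, 185, 13, 14, 130] [281.2 190.9] [ 0.5144 -0.06    0.034 ]
scene brass [255, 216, 21, 19, 155] [265.5 226.1] [ 0.6046 -0.1246  0.034 ]
scene blue [260, 171, 66, 61, 708] [286.7 194.6] [ 0.5418 -0.0528  0.048 ]
```

View pics/crop.png

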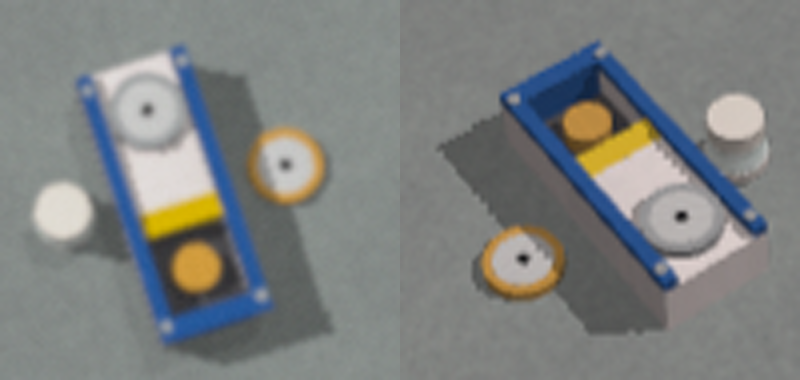

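The crop confirms it. The steel disc with the black dot (148,110 in the crop) lies on the ledge between the blue walls. The brass ring with a white middle and the white jar lie outside the stage. Next I'll measure the stage pose from the four wall screws, the lip and the plunger, using both views.

```bash
cat > m.py <<'E'
from h import *
def dark(c,u,v,w=3,sign=-1):
    g=cv2.cvtColor(c["frame"],cv2.COLOR_RGB2GRAY).astype(float);u0,v0=int(round(u)),int(round(v))
    p=sign*g[v0-w:v0+w+1,u0-w:u0+w+1];p=np.clip(p-np.percentile(p,60),0,None);yy,xx=np.mgrid[-w:w+1,-w:w+1]
    return u0+(p*xx).sum()/p.sum(),v0+(p*yy).sum()/p.sum()
def screw(c,u,v,w=3):   # grey screw on blue: use red channel
    g=c["frame"][:,:,0].astype(float);u0,v0=int(round(u)),int(round(v))
    p=g[v0-w:v0+w+1,u0-w:u0+w+1].copy();yy,xx=np.mgrid[-w:w+1,-w:w+1]
    p[(xx**2+yy**2)>6]=0;p=np.clip(p-60,0,None)
    return u0+(p*xx).sum()/p.sum(),v0+(p*yy).sum()/p.sum()
E
python3 - <<'E'
from m import *
S={"top":((295,155),[(166,327),(261,296),(181,59),(87,90)],(148,110)),"scene":((235,160),[(514-400,98),(602-400,50),(750-400,215),(661-400,268)],(681-400,216))}
# order: each listing = end-left.. compute world & print
for n,(o,P,d) in S.items():
    c=np.load(f"pics/{n}0.npy",allow_pickle=True).item()
    f=lambda p:(o[0]+(p[0]+.5)/4-.5,o[1]+(p[1]+.5)/4-.5)
    W=[]
    for p in P:
        q=f(p);s=screw(c,*q);W.append(onz(c,*q,.048)[:2]);print(n,np.round(q,1),np.round(s,1),W[-1].round(4),onz(c,*s,.048)[:2].round(4))
    W=np.array(W);print("centre",W.mean(0).round(4),"sides",np.linalg.norm(W-np.roll(W,-1,0),axis=1).round(4))
    e=W-np.roll(W,-1,0)
    for a in e: print(np.degrees(np.arctan2(a[1],a[0])).round(1),end=" ")
    q=f(d);print("\ndot",np.round(q,1),onz(c,*dark(c,*q),.048).round(4),onz(c,*q,.048).round(4))
E
```

```text
top [336.1 236.4] [335.8 236.3] [ 0.4737 -0.038 ] [ 0.474  -0.0372]
top [359.9 228.6] [360.1 228.4] [ 0.4924 -0.0988] [ 0.4929 -0.0993]
top [339.9 169.4] [340.1 169.3] [ 0.6468 -0.0516] [ 0.6471 -0.0521]
top [316.4 177.1] [316.1 177.1] [0.6273 0.0096] [0.6274 0.0102]
centre [ 0.5601 -0.0447] sides [0.0636 0.1615 0.0642 0.1608]
107.0 -163.0 -72.3 17.2 
dot [331.6 182.1] [ 0.6138 -0.0289  0.048 ] [ 0.6135 -0.0295  0.048 ]
scene [263.1 184.1] [263.1 184.2] [ 0.4894 -0.0983] [ 0.4895 -0.0985]
scene [285.1 172.1] [285.4 171.8] [ 0.47   -0.0356] [ 0.4691 -0.0346]
scene [322.1 213.4] [322.5 212.7] [0.625  0.0095] [0.6236 0.0109]
scene [299.9 226.6] [300.3 226.3] [ 0.6434 -0.0513] [ 0.6429 -0.0502]
centre [ 0.5569 -0.0439] sides [0.0657 0.1614 0.0635 0.1609]
-72.8 -163.8 106.8 17.0 
dot [304.9 213.6] [ 0.6118 -0.0289  0.048 ] [ 0.6118 -0.0289  0.048 ]
```

Both views agree to about 3 mm:
- **Stage:** centre near (0.5588, -0.0445), yaw about -163°.
- **Disc:** at stage x ≈ -56 mm, inside the stated -57 to -23 range.
- **Lip and plunger:** each within 2–3 mm of where they should be.

Now I'll close the fingers and fly to a point behind the disc.

>>> carry_out(commands=[0.64, 0.95, 0, -0.55, 1, 0.64, 0.95, 0, -0.55, 1, 0.64, 0.95, 0, 0, 1, 0.64, 0.95, 0, 0, 1, 0.64, 0.95, 0, 0, 1, 0.64, 0.95, 0, 0, 1, 0.64, 0.95, 0, 0, 1, 0.64, 0.95, 0, 0, 1], grip_force=10)

```text
time_s: 0.9
tcp_pos: [0.4518, -0.3226, 0.2484]
eef_rot: [180.0, -0.0, -163.0]
contact_force: [2.0, 0.0, 0.7]
gripper_width: 0.0295
```

>>> carry_out(commands=[0.64, 0.95, 0, 0, 1, 0.64, 0.95, 0, 0, 1, 0.64, 0.95, 0, 0, 1, 0.64, 0.95, 0, 0, 1, 0.64, 0.95, 0, 0, 1, 0.64, 0.95, 0, 0, 1, 0.64, 0.95, 0, 0, 1, 0, 0, 0, 0, 1])

```text
time_s: 1.7
tcp_pos: [0.6327, -0.0542, 0.2473]
eef_rot: [180.0, -0.0, -162.8]
contact_force: [0.1, -0.2, -0.9]
gripper_width: 0.0003
```

>>> carry_out(commands=[0, 0, 0, 0, 1, 0, 0, 0, 0, 1, 0, 0, 0, 0, 1, 0, 0, 0, 0, 1])

```text
time_s: 2.1
tcp_pos: [0.63, -0.0594, 0.2489]
eef_rot: [-180.0, 0.0, -163.1]
contact_force: [-0.1, -0.1, -0.1]
gripper_width: 0.0006
```

>>> carry_out(commands=[0.35, 0.55, 0, 0, 1, 0.35, 0.54, 0, 0, 1, 0, 0, -0.9, 0, 1, 0, 0, -0.9, 0, 1, 0, 0, -0.9, 0, 1, 0, 0, -0.9, 0, 1, 0, 0, 0, 0, 1, 0, 0, 0, 0, 1])

```text
time_s: 2.9
tcp_pos: [0.6589, -0.0149, 0.105]
eef_rot: [-180.0, -0.0, -163.0]
contact_force: [0.8, -0.3, 0.5]
gripper_width: 0.0007
```

```bash
python3 - <<'E'
from h import *
for i in range(4):
    s=telemetry.get_state();print(s["tcp_pos"].round(4),s["eef_rot"].round(1),s["contact_force"].round(2));c=cams.capture("top" if i<3 else "wrist")
f=c["frame"][:,:,::-1];cv2.imwrite("pics/w1.png",f);print(np.round(c["mount"],3).tolist(),np.round(c["camera_matrix"],1).tolist(),c["k1"])
E
```

```text
[ 0.6589 -0.0149  0.105 ] [-180.   -0. -163.] [ 0.83 -0.27  0.55]
[ 0.6597 -0.0147  0.1064] [-1.80e+02  1.00e-01 -1.63e+02] [ 0.5  -0.19  0.23]
[ 0.66   -0.0146  0.107 ] [-180.     0.2 -163. ] [-0.58  0.65 -0.42]
[ 0.66   -0.0146  0.1072] [-180.     0.2 -163. ] [ 0.22  0.96 -0.47]
[[-0.0, -0.958, -0.288, 0.078], [1.0, -0.0, -0.0, 0.0], [0.0, -0.288, 0.958, -0.135], [0.0, 0.0, 0.0, 1.0]] [[334.8, 0.0, 317.1], [0.0, 334.8, 199.1], [0.0, 0.0, 1.0]] -0.022351840222033924
```

View pics/w1.png

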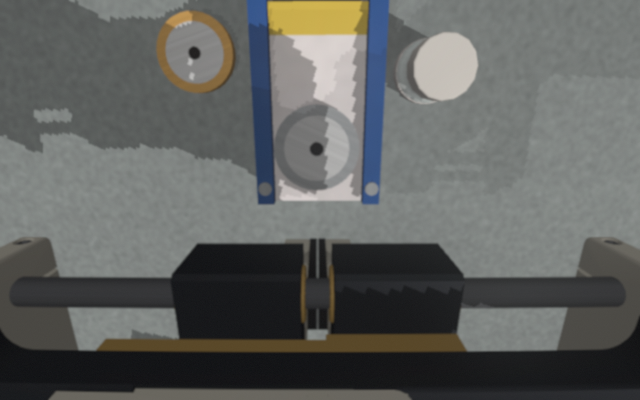

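The wrist view shows the disc's dot at (317,149), the rear screws at (265,189) and (371,189), and the lip's lower edge at row 34. The fingers are centred on the channel. I'll work these out in stage coordinates.

```bash
python3 - <<'E'
from h import *
from scipy.spatial.transform import Rotation as R
s=telemetry.get_state();c=cams.capture("wrist");s2=telemetry.get_state()
print(s["tcp_pos"],s2["tcp_pos"],s["eef_rot"])
T=np.eye(4);T[:3,:3]=R.from_euler("xyz",[180,0,-163],degrees=True).as_matrix();T[:3,3]=s["tcp_pos"]
c["camera_from_world"]=np.linalg.inv(T@np.array(c["mount"]))
x=np.array([np.cos(np.radians(-163)),np.sin(np.radians(-163))]);y=np.array([-x[1],x[0]]);o=np.array([.5588,-.0445])
for n,u,v,z in(("dot",316.5,149,.048),("sL",265,189,.048),("sR",371.5,189,.048),("ramp foot L",268,34,.04),("ramp foot R",368,34,.04),("rear edge",318,201,.04),("spare",195,52,.008),("jar",446,66,.045)):
    p=onz(c,u,v,z);d=p[:2]-o;t=p[:2]-s["tcp_pos"][:2];print(n,p.round(4),"stage",(d@x).round(4),(d@y).round(4),"tool",(t@x).round(4),(t@y).round(4))
E
```

```text
[ 0.65980399 -0.0145277   0.10701566] [ 0.65955515 -0.01457249  0.10672384] [-179.97790974    0.2127109  -162.97677168]
dot [ 0.6125 -0.0292  0.048 ] stage -0.0559 0.0011 tool 0.0495 0.0002
sL [ 0.6445 -0.0518  0.048 ] stage -0.0799 0.0321 tool 0.0255 0.0312
sR [0.6259 0.0094 0.048 ] stage -0.0799 -0.0319 tool 0.0255 -0.0328
ramp foot L [ 0.5606 -0.073   0.04  ] stage 0.0066 0.0278 tool 0.1119 0.027
ramp foot R [ 0.5445 -0.0202  0.04  ] stage 0.0066 -0.0274 tool 0.1119 -0.0282
rear edge [ 0.6448 -0.0184  0.04  ] stage -0.0899 0.0002 tool 0.0155 -0.0007
spare [ 0.5807 -0.1215  0.008 ] stage 0.0016 0.08 tool 0.1069 0.0792
jar [0.548 0.026 0.045] stage -0.0103 -0.0705 tool 0.095 -0.0714
```

The wrist view puts the stage within 1 mm of my estimate, with the tool at stage x = -105 mm, y ≈ -1 mm. I'll descend to pushing height.

>>> carry_out(commands=[0, 0, -0.5, 0, 1, 0, 0, -0.45, 0, 1, 0, 0, 0, 0, 1, 0, 0, 0, 0, 1, 0, 0, 0, 0, 1, 0, 0, 0, 0, 1, 0, 0, 0, 0, 1])

```text
time_s: 3.85
tcp_pos: [0.6589, -0.0147, 0.0675]
eef_rot: [-180.0, 0.1, -163.0]
contact_force: [0.6, -0.2, 0.2]
gripper_width: 0.0004
```

>>> carry_out(commands=[0, 0, 0, 0, 1])

```text
time_s: 3.95
tcp_pos: [0.6587, -0.0147, 0.0671]
eef_rot: [-180.0, 0.0, -163.0]
contact_force: [0.5, 0.1, -0.0]
gripper_width: 0.0003
```

>>> carry_out(commands=[0, 0, 0, 0, 1, 0, 0, 0, 0, 1])

```text
time_s: 4.15
tcp_pos: [0.6585, -0.0148, 0.0666]
eef_rot: [-180.0, 0.0, -163.0]
contact_force: [-0.7, -0.1, -0.9]
gripper_width: 0.0005
```

>>> carry_out(commands=[-0.067, -0.0205, -0.0125, 0, 1, -0.067, -0.0205, 0, 0, 1, -0.067, -0.0205, 0, 0, 1, -0.067, -0.0205, 0, 0, 1, -0.067, -0.0205, 0, 0, 1, -0.067, -0.0205, 0, 0, 1, -0.067, -0.0205, 0, 0, 1, -0.067, -0.0205, 0, 0, 1])

```text
time_s: 4.95
tcp_pos: [0.6369, -0.0214, 0.0661]
eef_rot: [-180.0, 0.0, -163.0]
contact_force: [0.2, -0.0, -0.1]
gripper_width: 0.0004
```

>>> carry_out(commands=[-0.067, -0.0205, 0, 0, 1, -0.067, -0.0205, 0, 0, 1, -0.067, -0.0205, 0, 0, 1, -0.067, -0.0205, 0, 0, 1, -0.067, -0.0205, 0, 0, 1, -0.067, -0.0205, 0, 0, 1, -0.067, -0.0205, 0, 0, 1, -0.067, -0.0205, 0, 0, 1])

```text
time_s: 5.75
tcp_pos: [0.6154, -0.028, 0.0661]
eef_rot: [180.0, 0.0, -163.0]
contact_force: [1.3, 0.4, -0.7]
gripper_width: 0.0005
```

>>> carry_out(commands=[-0.067, -0.0205, 0, 0, 1, -0.067, -0.0205, 0, 0, 1, -0.067, -0.0205, 0, 0, 1, -0.067, -0.0205, 0, 0, 1, -0.067, -0.0205, 0, 0, 1, -0.067, -0.0205, 0, 0, 1, -0.067, -0.0205, 0, 0, 1, -0.067, -0.0205, 0, 0, 1])

```text
time_s: 6.55
tcp_pos: [0.5939, -0.0345, 0.0661]
eef_rot: [180.0, -0.0, -163.0]
contact_force: [0.4, 0.1, 0.2]
gripper_width: 0.0005
```

```bash
cat > w.py <<'E'
from h import *
import sys
s=telemetry.get_state();c=cams.capture("wrist")
x=np.array([np.cos(np.radians(-163)),np.sin(np.radians(-163))]);y=np.array([-x[1],x[0]]);o=np.array([.5588,-.0445])
d=s["tcp_pos"][:2]-o;print("tool in stage",(d@x).round(4),(d@y).round(4),s["tcp_pos"].round(4),s["contact_force"].round(2))
cv2.imwrite(f"pics/{sys.argv[1]}.png",c["frame"][:,:,::-1])
E
python3 w.py w2
```

```text
tool in stage -0.0364 0.0007 [ 0.5939 -0.0345  0.0661] [0.44 0.08 0.25]
```

View pics/w2.png

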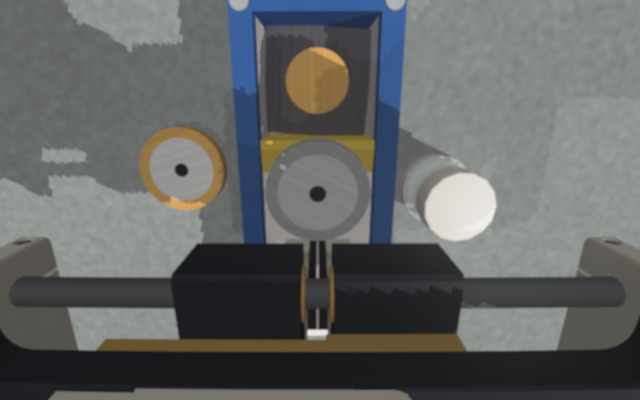

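The disc (dot at 317,193) is centred, with its front edge riding up the lip and the force low. I'll continue over the lip.

>>> carry_out(commands=[-0.067, -0.0205, 0.015, 0, 1, -0.067, -0.0205, 0, 0, 1, -0.067, -0.0205, 0, 0, 1, -0.067, -0.0205, 0, 0, 1, -0.067, -0.0205, 0, 0, 1, -0.067, -0.0205, 0, 0, 1, -0.067, -0.0205, 0, 0, 1, -0.067, -0.0205, 0, 0, 1])

```text
time_s: 7.4
tcp_pos: [0.5726, -0.041, 0.0667]
eef_rot: [-180.0, 0.0, -163.0]
contact_force: [1.2, 0.2, 0.1]
gripper_width: 0.0001
```

>>> carry_out(commands=[-0.067, -0.0205, 0, 0, 1, -0.067, -0.0205, 0, 0, 1, -0.067, -0.0205, 0, 0, 1, -0.067, -0.0205, 0, 0, 1, -0.067, -0.0205, 0, 0, 1, -0.067, -0.0205, 0, 0, 1])

```text
time_s: 8.0
tcp_pos: [0.5586, -0.0455, 0.0678]
eef_rot: [-180.0, 0.2, -162.9]
contact_force: [5.1, 1.4, 5.8]
gripper_width: 0.0007
```

>>> carry_out(commands=[-0.048, -0.015, 0, 0, 1, -0.048, -0.015, 0, 0, 1, -0.048, -0.015, 0, 0, 1])

```text
time_s: 8.3
tcp_pos: [0.5493, -0.0481, 0.066]
eef_rot: [180.0, -0.1, -163.0]
contact_force: [0.8, -0.2, -0.3]
gripper_width: 0.0003
```

```bash
python3 w.py w3
```

```text
tool in stage 0.0101 0.0007 [ 0.5493 -0.0481  0.066 ] [ 0.83 -0.15 -0.31]
```

View pics/w3.png

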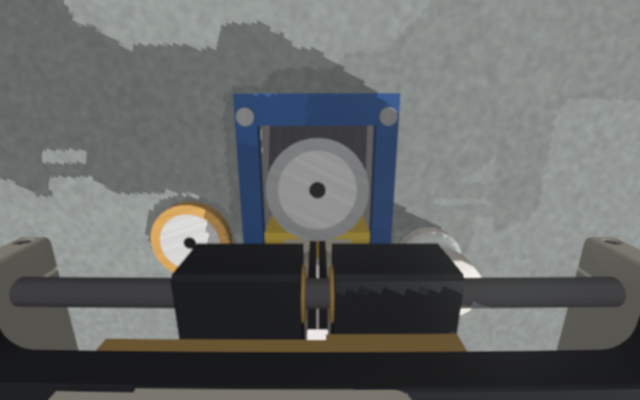

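The disc's dot is at (317,190). It is nearly in, with its rear still on the crest and a brief 8 N that has since gone. I'll go in small steps now.

>>> carry_out(commands=[-0.024, -0.0073, 0.01, 0, 1, -0.024, -0.0073, 0, 0, 1])

```text
time_s: 8.55
tcp_pos: [0.5484, -0.0485, 0.0668]
eef_rot: [180.0, -0.1, -163.0]
contact_force: [0.5, 0.6, -0.3]
gripper_width: 0.0005
```

>>> carry_out(commands=[-0.024, -0.0073, 0, 0, 1, -0.024, -0.0073, 0, 0, 1])

```text
time_s: 8.75
tcp_pos: [0.5469, -0.0489, 0.067]
eef_rot: [180.0, -0.0, -163.0]
contact_force: [1.1, 0.1, -0.4]
gripper_width: 0.0006
```

>>> carry_out(commands=[-0.012, -0.0037, 0, 0, 1, 0, 0, 0, 0, 1])

```text
time_s: 8.95
tcp_pos: [0.5463, -0.0491, 0.067]
eef_rot: [180.0, -0.0, -163.0]
contact_force: [-0.4, -0.8, -0.5]
gripper_width: 0.0006
```

```bash
python3 w.py w4
```

```text
tool in stage 0.0133 0.0008 [ 0.5463 -0.0491  0.067 ] [-0.42 -0.79 -0.51]
```

View pics/w4.png

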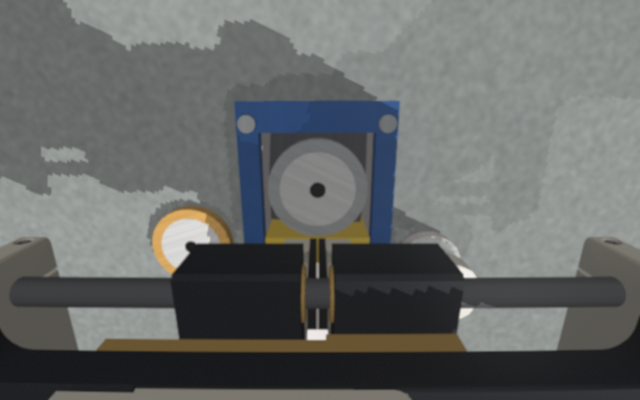

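```bash
cat > d.py <<'E'
from h import *
from scipy.spatial.transform import Rotation as R
import sys
s=telemetry.get_state();c=cams.capture("wrist");z=float(sys.argv[1])
T=np.eye(4);T[:3,:3]=R.from_euler("xyz",s["eef_rot"],degrees=True).as_matrix();T[:3,3]=s["tcp_pos"]
c["camera_from_world"]=np.linalg.inv(T@np.array(c["mount"]))
x=np.array([np.cos(np.radians(-163)),np.sin(np.radians(-163))]);y=np.array([-x[1],x[0]]);o=np.array([.5588,-.0445])
st=lambda u,v,z:[(onz(c,u,v,z)[:2]-o)@a for a in(x,y)]
f=c["frame"].astype(int);g=f.sum(2)//3
m=((f[:,:,0]-f[:,:,2]<25)&(abs(f[:,:,0]-f[:,:,2])<25)&(g>90)).astype(np.uint8)
u0,v0=317,int(sys.argv[2])
k=(g[v0-12:v0+13,u0-15:u0+16]<70);yy,xx=np.nonzero(k);du,dv=u0-15+xx.mean(),v0-12+yy.mean()
print("dot px",du,dv,"stage",np.round(st(du,dv,z),4))
row=g[int(round(dv))];col=g[:,int(round(du))]
print("row",int(round(dv)),[int(a) for a in row[255:285]],[int(a) for a in row[350:380]])
print("col from",int(dv)-65,[int(a) for a in col[int(dv)-65:int(dv)-30]]," below",int(dv)+30,[int(a) for a in col[int(dv)+30:int(dv)+60]])
E
python3 d.py 0.042 190
```

```text
dot px 317.2341772151899 189.5632911392405 stage [0.0475 0.0006]
row 190 [67, 68, 68, 67, 67, 64, 54, 53, 65, 81, 89, 91, 95, 102, 106, 107, 107, 107, 108, 107, 107, 108, 108, 109, 116, 124, 129, 129, 130, 130] [129, 130, 131, 131, 130, 122, 111, 106, 107, 106, 106, 106, 106, 106, 106, 106, 104, 101, 95, 91, 81, 64, 54, 60, 67, 69, 70, 69, 70, 70]
col from 124 [69, 70, 69, 69, 70, 69, 70, 69, 66, 62, 59, 58, 61, 72, 86, 97, 106, 109, 108, 110, 109, 108, 107, 106, 107, 107, 110, 113, 120, 126, 130, 131, 132, 134, 134]  below 219 [133, 133, 131, 129, 128, 125, 117, 110, 105, 106, 105, 106, 105, 104, 103, 102, 101, 97, 94, 89, 79, 76, 75, 75, 75, 73, 72, 71, 70, 70]
```

```bash
cat >> d.py <<'E'
for z in(.038,.042,.046):
    L=st(268,dv,z)[1]-st(369,dv,z)[1]
    print(z,"front/rear x",st(du,138,z)[0].round(4),st(du,238.5,z)[0].round(4),"width",round(L,4))
g8=cv2.resize(c["frame"][90:250,220:415,::-1],None,fx=4,fy=4,interpolation=cv2.INTER_CUBIC);cv2.imwrite("pics/cr2.png",g8)
E
python3 d.py 0.042 190 | tail -3
```

```text
0.038 front/rear x 0.0723 0.0194 width 0.0513
0.042 front/rear x 0.0728 0.0212 width 0.0501
0.046 front/rear x 0.0732 0.0229 width 0.0488
```

View pics/cr2.png

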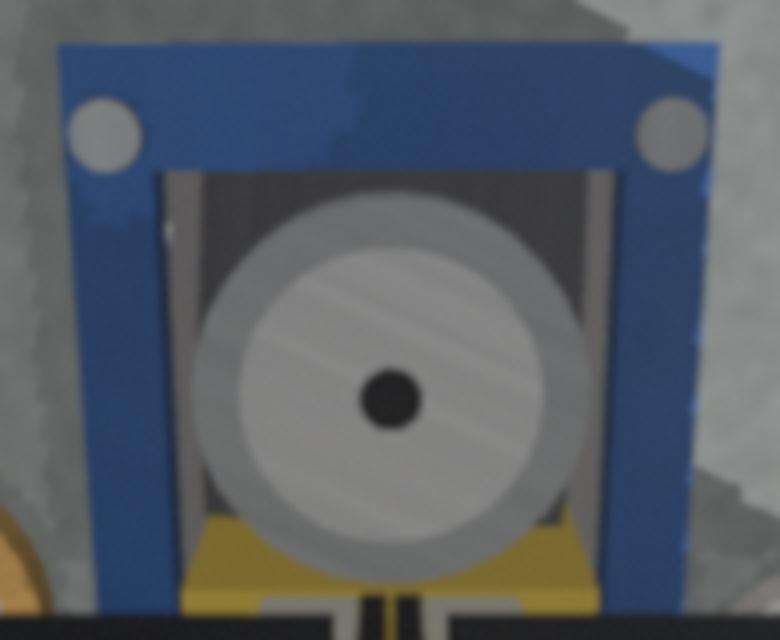

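The camera looks back over the pocket, so the yellow above the bright crest strip is the lip's pocket-side wall. The disc looks nearly flat, at x = 47.5 mm, but I can't tell from this view whether its rear still rests on the crest. I'll nudge 2 mm more with the tip above a fallen disc's top, then compare two views.

>>> carry_out(commands=[-0.024, -0.0073, 0, 0, 1, 0, 0, 0, 0, 1])

```text
time_s: 9.3
tcp_pos: [0.5454, -0.0494, 0.067]
eef_rot: [180.0, -0.0, -163.0]
contact_force: [0.1, 0.1, -0.3]
gripper_width: 0.0008
```

>>> carry_out(commands=[-0.024, -0.0073, 0, 0, 1, 0, 0, 0, 0, 1])

```text
time_s: 9.5
tcp_pos: [0.5445, -0.0497, 0.0671]
eef_rot: [180.0, -0.0, -163.0]
contact_force: [0.5, 0.3, -0.4]
gripper_width: 0.0003
```

```bash
python3 w.py w5; python3 d.py 0.042 192; python3 - <<'E'
from h import *
c=cams.capture("scene");cv2.imwrite("pics/s5.png",cv2.resize(c["frame"][140:260,220:340,::-1],None,fx=5,fy=5,interpolation=cv2.INTER_CUBIC))
E
```

```text
tool in stage 0.0152 0.0007 [ 0.5445 -0.0497  0.0671] [ 0.48  0.31 -0.41]
dot px 317.31612903225806 193.38064516129032 stage [0.0475 0.0005]
row 193 [69, 68, 68, 68, 67, 64, 56, 51, 60, 77, 88, 91, 95, 101, 106, 107, 107, 108, 107, 108, 109, 109, 109, 110, 116, 123, 127, 129, 129, 130] [131, 131, 132, 131, 128, 120, 110, 106, 105, 106, 106, 106, 106, 107, 105, 106, 104, 100, 95, 92, 79, 62, 56, 60, 68, 70, 69, 71, 71, 70]
col from 128 [69, 70, 70, 70, 70, 69, 70, 69, 67, 63, 61, 58, 62, 72, 86, 96, 105, 108, 110, 110, 109, 107, 108, 106, 108, 107, 109, 113, 120, 127, 130, 131, 132, 133, 133]  below 223 [134, 132, 131, 130, 127, 121, 112, 107, 105, 105, 105, 105, 105, 103, 98, 88, 76, 70, 72, 75, 75, 75, 75, 74, 74, 71, 70, 70, 69, 70]
0.038 front/rear x 0.0743 0.0214 width 0.0515
0.042 front/rear x 0.0748 0.0232 width 0.0503
0.046 front/rear x 0.0752 0.0249 width 0.049
```

View pics/s5.png

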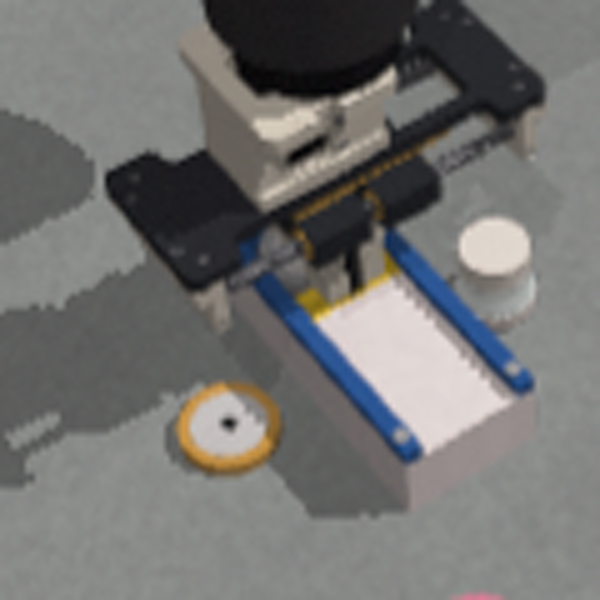

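The disc stayed at x = 47.5 mm while the fingertip front moved over it to 24.7 mm, so it has dropped in flat. I'll now rise, go over the disc's middle and press.

>>> carry_out(commands=[0, 0, 0.15, 0, 1, -0.2, -0.061, 0, 0, 1, -0.2, -0.061, 0, 0, 1, -0.2, -0.061, 0, 0, 1, -0.196, -0.059, 0, 0, 1, 0, 0, 0, 0, 1, 0, 0, 0, 0, 1, 0, 0, 0, 0, 1])

```text
time_s: 10.45
tcp_pos: [0.5132, -0.0592, 0.0732]
eef_rot: [-180.0, 0.0, -163.0]
contact_force: [0.1, -0.1, -0.2]
gripper_width: 0.0001
```

>>> carry_out(commands=[0, 0, -0.05, 0, 1, 0, 0, -0.05, 0, 1, 0, 0, -0.025, 0, 1, 0, 0, -0.025, 0, 1, 0, 0, 0, 0, 1, 0, 0, 0, 0, 1])

```text
time_s: 11.05
tcp_pos: [0.5128, -0.0593, 0.067]
eef_rot: [180.0, -0.0, -163.0]
contact_force: [0.5, -0.4, 0.1]
gripper_width: 0.0004
```

```bash
python3 w.py w6
```

```text
tool in stage 0.0483 0.0007 [ 0.5128 -0.0593  0.067 ] [ 0.46 -0.37  0.09]
```

>>> carry_out(commands=[0, 0, -0.0125, 0, 1, 0, 0, -0.0125, 0, 1, 0, 0, -0.0125, 0, 1, 0, 0, -0.0125, 0, 1, 0, 0, 0, 0, 1])

```text
time_s: 11.6
tcp_pos: [0.5127, -0.0593, 0.065]
eef_rot: [180.0, -0.0, -163.0]
contact_force: [0.5, -0.6, -0.0]
gripper_width: 0.0005
```

>>> carry_out(commands=[0, 0, -0.0125, 0, 1, 0, 0, -0.0125, 0, 1, 0, 0, 0, 0, 1])

```text
time_s: 11.9
tcp_pos: [0.5127, -0.0593, 0.064]
eef_rot: [180.0, -0.0, -163.0]
contact_force: [-1.0, 0.2, 0.3]
gripper_width: 0.0003
```

>>> carry_out(commands=[0, 0, -0.0125, 0, 1, 0, 0, 0, 0, 1])

```text
time_s: 12.1
tcp_pos: [0.5128, -0.0593, 0.0635]
eef_rot: [-180.0, -0.0, -163.0]
contact_force: [-0.3, -0.1, 0.6]
gripper_width: 0.0007
```

>>> carry_out(commands=[0, 0, -0.0125, 0, 1, 0, 0, -0.0125, 0, 1])

```text
time_s: 12.3
tcp_pos: [0.5128, -0.0593, 0.0627]
eef_rot: [-180.0, 0.0, -163.0]
contact_force: [-0.6, -0.2, 2.4]
gripper_width: 0.0006
```

>>> carry_out(commands=[0, 0, -0.0125, 0, 1, 0, 0, -0.0125, 0, 1])

```text
time_s: 12.5
tcp_pos: [0.5128, -0.0593, 0.0616]
eef_rot: [-180.0, 0.0, -163.0]
contact_force: [-0.5, 1.1, 0.9]
gripper_width: 0.0007
```

>>> carry_out(commands=[0, 0, -0.0125, 0, 1, 0, 0, -0.0125, 0, 1, 0, 0, -0.0125, 0, 1])

```text
time_s: 12.8
tcp_pos: [0.5128, -0.0593, 0.06]
eef_rot: [-180.0, 0.0, -163.0]
contact_force: [-0.7, -0.1, 1.5]
gripper_width: 0.0004
```

>>> carry_out(commands=[0, 0, -0.0125, 0, 1, 0, 0, -0.0125, 0, 1])

```text
time_s: 13.0
tcp_pos: [0.5128, -0.0593, 0.059]
eef_rot: [-180.0, 0.0, -163.0]
contact_force: [-0.4, 0.3, 1.2]
gripper_width: 0.0005
```

>>> carry_out(commands=[0, 0, 0, 0, 1, 0, 0, 0, 0, 1])

```text
time_s: 13.2
tcp_pos: [0.5128, -0.0593, 0.059]
eef_rot: [180.0, -0.0, -163.0]
contact_force: [0.7, -1.2, 0.6]
gripper_width: 0.0005
```

```bash
python3 w.py w7; python3 - <<'E'
from h import *
for i in range(4):
    s=telemetry.get_state();print(s["contact_force"].round(2),s["moment"].round(3),s["tcp_pos"].round(5));cams.capture("wrist")
E
```

```text
tool in stage 0.0483 0.0007 [ 0.5128 -0.0593  0.059 ] [ 0.69 -1.24  0.61]
[-0.53 -0.4   0.46] [-0.03  -0.057 -0.008] [ 0.51279 -0.0593   0.05897]
[-0.35 -0.23 -0.87] [-0.012 -0.057 -0.036] [ 0.51277 -0.05929  0.05897]
[-0.43  0.77 -0.44] [ 0.023 -0.061  0.018] [ 0.51275 -0.05931  0.05898]
[ 0.28 -0.18 -0.29] [ 0.022 -0.096  0.042] [ 0.51272 -0.05931  0.05897]
```

View pics/w7.png

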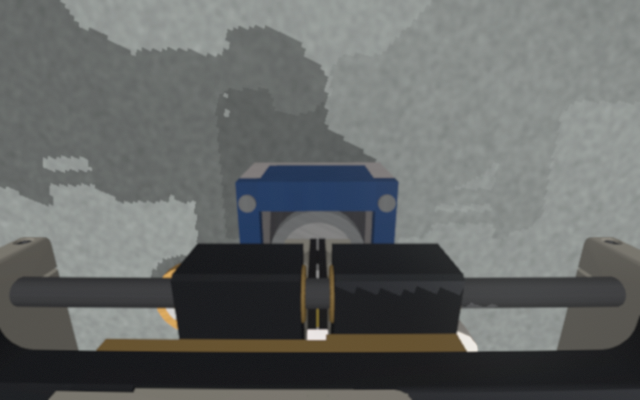

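The disc's front part, seen beyond the fingers at (317,228), looks level and centred. The static force is about zero, so it isn't on the seat yet. I'll keep going down by feel.

>>> carry_out(commands=[0, 0, -0.0125, 0, 1, 0, 0, -0.0125, 0, 1])

```text
time_s: 13.65
tcp_pos: [0.5127, -0.0593, 0.0581]
eef_rot: [180.0, -0.0, -163.0]
contact_force: [-1.3, -0.4, 1.8]
gripper_width: 0.0006
```

>>> carry_out(commands=[0, 0, -0.0125, 0, 1, 0, 0, -0.0125, 0, 1])

```text
time_s: 13.85
tcp_pos: [0.5127, -0.0593, 0.057]
eef_rot: [180.0, -0.0, -163.0]
contact_force: [-0.8, 0.3, 2.5]
gripper_width: 0.0002
```

>>> carry_out(commands=[0, 0, -0.0125, 0, 1, 0, 0, -0.0125, 0, 1])

```text
time_s: 14.05
tcp_pos: [0.5127, -0.0593, 0.056]
eef_rot: [180.0, -0.0, -163.0]
contact_force: [-0.8, 0.4, 1.0]
gripper_width: 0.0007
```

>>> carry_out(commands=[0, 0, -0.0125, 0, 1, 0, 0, -0.0125, 0, 1])

```text
time_s: 14.25
tcp_pos: [0.5127, -0.0593, 0.055]
eef_rot: [180.0, -0.0, -163.0]
contact_force: [-1.0, 0.5, 1.8]
gripper_width: 0.0006
```

>>> carry_out(commands=[0, 0, -0.0125, 0, 1, 0, 0, -0.0125, 0, 1])

```text
time_s: 14.45
tcp_pos: [0.5127, -0.0593, 0.054]
eef_rot: [180.0, -0.0, -163.0]
contact_force: [-1.2, -1.0, 2.7]
gripper_width: 0.0007
```

>>> carry_out(commands=[0, 0, -0.0125, 0, 1, 0, 0, -0.0125, 0, 1])

```text
time_s: 14.65
tcp_pos: [0.5127, -0.0593, 0.053]
eef_rot: [180.0, -0.0, -163.0]
contact_force: [-1.5, 0.3, 2.8]
gripper_width: 0.0006
```

>>> carry_out(commands=[0, 0, -0.0125, 0, 1, 0, 0, -0.0125, 0, 1])

```text
time_s: 14.85
tcp_pos: [0.5127, -0.0593, 0.052]
eef_rot: [180.0, -0.0, -163.0]
contact_force: [-1.4, -0.1, 1.6]
gripper_width: 0.0005
```

>>> carry_out(commands=[0, 0, -0.0125, 0, 1, 0, 0, -0.0125, 0, 1])

```text
time_s: 15.05
tcp_pos: [0.5127, -0.0593, 0.051]
eef_rot: [180.0, -0.0, -163.0]
contact_force: [-2.1, -0.1, 2.3]
gripper_width: 0.0003
```

>>> carry_out(commands=[0, 0, -0.0125, 0, 1, 0, 0, -0.0125, 0, 1])

```text
time_s: 15.25
tcp_pos: [0.5127, -0.0593, 0.05]
eef_rot: [180.0, -0.0, -163.0]
contact_force: [-1.0, 0.7, 2.7]
gripper_width: 0.0004
```

>>> carry_out(commands=[0, 0, -0.0125, 0, 1, 0, 0, -0.0125, 0, 1])

```text
time_s: 15.45
tcp_pos: [0.5128, -0.0593, 0.0498]
eef_rot: [-180.0, -0.0, -163.0]
contact_force: [-6.2, 2.5, 17.1]
gripper_width: 0.0005
```

It has bottomed out at TCP z ≈ 0.0498, at 17 N. I'll ease up to about 10 N.

>>> carry_out(commands=[0, 0, 0.0085, 0, 1])

```text
time_s: 15.55
tcp_pos: [0.5127, -0.0593, 0.0499]
eef_rot: [-180.0, 0.0, -163.0]
contact_force: [-2.4, 0.3, 4.4]
gripper_width: 0.0003
```

>>> carry_out(commands=[0, 0, -0.003, 0, 1, 0, 0, 0, 0, 1])

```text
time_s: 15.75
tcp_pos: [0.5127, -0.0593, 0.0498]
eef_rot: [-180.0, 0.0, -163.0]
contact_force: [-3.2, 0.5, 9.8]
gripper_width: 0.0008
```

>>> carry_out(commands=[0, 0, 0, 0, 1, 0, 0, 0, 0, 1, 0, 0, 0, 0, 1])

```text
time_s: 16.05
tcp_pos: [0.5127, -0.0593, 0.0499]
eef_rot: [-180.0, 0.0, -163.0]
contact_force: [-4.1, 0.1, 10.3]
gripper_width: 0.0006
```

Holding at 10.3 N. The disc's underside is at about 20 mm, within the 16–30 mm seat range. I'll hold a little longer, then lift off gently, going straight up and then clear so the disc is in view.

>>> carry_out(commands=[0, 0, 0, 0, 1, 0, 0, 0, 0, 1, 0, 0, 0, 0, 1, 0, 0, 0, 0, 1, 0, 0, 0, 0, 1])

```text
time_s: 16.55
tcp_pos: [0.5128, -0.0593, 0.0499]
eef_rot: [-180.0, 0.0, -163.0]
contact_force: [-3.6, 1.4, 9.7]
gripper_width: 0.0003
```

>>> carry_out(commands=[0, 0, 0.01, 0, 1, 0, 0, 0.03, 0, 1, 0, 0, 0.1, 0, 1, 0, 0, 0.4, 0, 1, 0, 0, 0.6, 0, 1, 0.6, 0.18, 0.3, 0, 1, 0.6, 0.18, 0, 0, 1, 0, 0, 0, 0, 1])

```text
time_s: 17.35
tcp_pos: [0.564, -0.0441, 0.1077]
eef_rot: [-180.0, 0.2, -162.9]
contact_force: [-1.1, -0.7, -0.8]
gripper_width: 0.0005
```

>>> carry_out(commands=[0, 0, 0, 0, 1, 0, 0, 0, 0, 1, 0, 0, 0, 0, 1, 0, 0, 0, 0, 1])

```text
time_s: 17.75
tcp_pos: [0.5603, -0.0451, 0.1069]
eef_rot: [180.0, -0.0, -163.0]
contact_force: [0.2, 0.8, -0.2]
gripper_width: 0.0004
```

```bash
python3 w.py w8; python3 - <<'E'
from h import *
f=cv2.imread("pics/w8.png");cv2.imwrite("pics/w8c.png",cv2.resize(f[60:260,180:450],None,fx=2.9,fy=2.9,interpolation=cv2.INTER_CUBIC))
E
```

```text
tool in stage -0.0013 0.001 [ 0.5603 -0.0451  0.1069] [ 0.19  0.83 -0.21]
```

View pics/w8c.png

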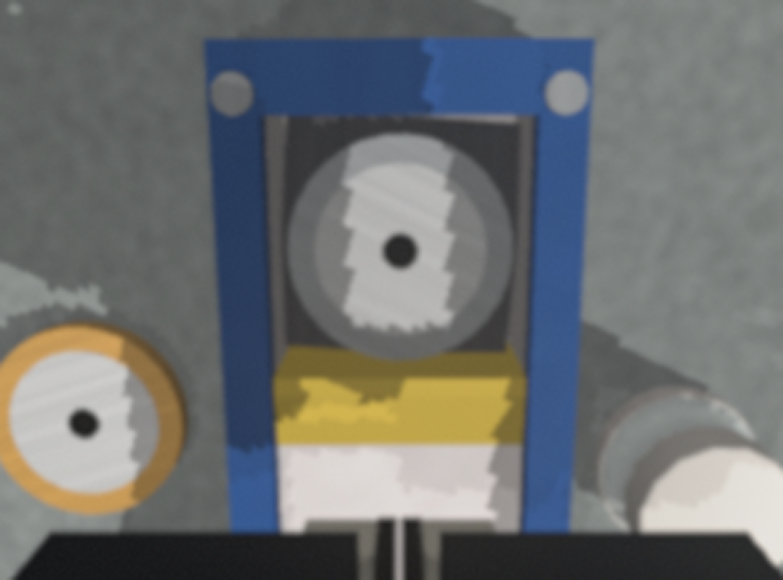

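```bash
python3 - <<'E'
from h import *
from scipy.spatial.transform import Rotation as R
s=telemetry.get_state();c=cams.capture("wrist")
T=np.eye(4);T[:3,:3]=R.from_euler("xyz",s["eef_rot"],degrees=True).as_matrix();T[:3,3]=s["tcp_pos"]
c["camera_from_world"]=np.linalg.inv(T@np.array(c["mount"]))
x=np.array([np.cos(np.radians(-163)),np.sin(np.radians(-163))]);y=np.array([-x[1],x[0]]);o=np.array([.5588,-.0445])
for n,a,b in(("dot",400,251),("front",400,133),("rear",400,360),("L",288,247),("R",513,247)):
    u,v=180+(a+.5)/2.9-.5,60+(b+.5)/2.9-.5
    print(n,round(u,1),round(v,1),[((onz(c,u,v,z)[:2]-o)@np.c_[x,y]).round(4).tolist() for z in(.024,.028)])
E
```

```text
dot 317.6 146.2 [[0.0465, 0.0005], [0.047, 0.0005]]
front 317.6 105.5 [[0.072, 0.0005], [0.0721, 0.0005]]
rear 317.6 183.8 [[0.0213, 0.0005], [0.0223, 0.0005]]
L 279.0 144.8 [[0.0474, 0.0256], [0.0479, 0.0252]]
R 356.6 144.8 [[0.0474, -0.0248], [0.0479, -0.0243]]
```

The disc measures x = 47.0 mm and y = 0.5 mm. At a top height of 28 mm it spans 49.8 × 49.5 mm, which fits a flat 50 mm disc on a seat at about 20 mm. Nothing is touching it, so I'll hand in.

```bash
python3 -c "
from h import *
print(r.close_job())"
```

```text
the job is handed in; nothing more can be done
None
```

I pushed the steel disc with closed fingers along the ledge and over the yellow lip into the pocket, then pressed it down to its seat. I held it there at about 10 N for roughly 0.8 s, lifted clear and handed the job in at about 18 s of robot time. `close_job` gives no verdict, so I don't know the official result.

**Last checks**
- **Position:** the disc is at stage x ≈ 47 mm, y ≈ 0.5 mm, inside the 44–54 mm and ±5 mm limits. It sits close to the lip side of the pocket.
- **Height and flatness:** its underside is about 20 mm above the stage's underside, taken from the fingertip height when it bottomed out. In the image it measures 49.8 × 49.5 mm at that height, which fits a disc lying flat. I did not measure its tilt directly.
- **Let go:** the wrist force reads about zero and the fingertips are about 85 mm above the table.
- **Bystanders:** the jar and the spare disc look undisturbed in the last pictures, but I did not measure them again. The arm went nowhere near the other four.

**What disagreed or came close**
- **Force peak:** the seat was stiffer than I expected. The wrist force jumped to about 17 N vertical (18 N in all) in one step before I eased back to 10 N. Readings come only at the end of each move, so a slightly higher momentary peak can't be ruled out.
- **Lip crossing:** the force rose briefly to about 8 N as the disc went over.
- **Plunger force:** it read only 1–3 N while sinking, below the stated 3.5 N.

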